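# Slide the shim plate home under the tube support

### The arm

A 7-joint arm with a two-finger parallel gripper is mounted at the origin on the work surface. World frame = base frame: x ahead of the robot, y to its left, z up, the work surface at z = 0. Lengths are in mm, angles in rad, forces in N, time in s.
With the tool pointing down it reaches from about 350 to 900 mm from the base axis. Payload 19.9 kg.
Tool frame: the origin (TCP) lies on the centre line of the jaws, within the pads' length; the fingertips stand 8 mm ahead of it and the grasp point (between the pads) lies 11 mm behind it; x points along the fingers, y is the direction in which the jaws open and shut, and the axes are right-handed (so a half turn about x gives the same grasp; the last joint's range is limited). The gripper opens to 94 mm and grips with 3 to 60 N. Pads are 16 mm wide; open, the fingers measure 119 mm over their backs; the gripper's body (75 mm by 177 mm) begins 78 mm behind the grasp point.
Start: joints at [1.143, 0.417, -0.01, 1.614, 0.005, 1.111, -0.053], TCP at [235.759, -578.807, 213.425] pointing down, gripper open.
Joint ranges: [-2.81, 2.81], [-0.39, 2.02], [-1.27, 1.25], [0.06, 2.57], [-1.19, 4.33], [0.19, 2], [-2.82, 2.82]. Speed limits (rad/s): [1.89, 1.89, 2.39, 2.39, 3.01, 3.01, 3.01].

### API

Orientations are given as a unit quaternion [w, x, y, z].
In Python, from workcell import telemetry, viewer, env, recognise, outline_of, tip_of gives the robot as it stands.
- The arm moves only by the tool servo_tool, never from a script. Its argument "increments" is a list of rows, each a list of 7 numbers: the shift along the tool's x, y, z in cm, then the turn, a rotation vector about the tool's x, y, z in rad, then the opening, from 0 (shut) to 1 (fully open). In form: [[tx, ty, tz, ax, ay, az, jaw], ...]. A call has 1 to 20 rows; each row is the pose to reach, as a shift and turn from the pose commanded when the call began, along the tool's axes at that moment; what a row does not reach only later rows make up. A row lasts 1/8 s, in which the tool goes at most 62.5 mm and 10.7 degrees, less where a joint would pass 70% of its speed; a pose out of reach is approached as far as the arm can. A call with a gripper value outside its range is refused whole. The fingers move at their own pace and stop on an object; "squeeze" is the grip in N (left out, the last holds). Time passes only in rows, so rows that repeat a pose let the fingers close. It gives the time, the measured TCP pose, the force and the opening at its end, in the units of the state.
- telemetry.get_state(): the state, without advancing time (a new reading comes with each control period).
- viewer.camera(name): name is "scene" or "top" or "wrist"; returns a dict with "img" (384x512x3 uint8, blue, green, red), "range_z" (384x512 float32, mm along the optical axis (not along the pixel's ray), 0 where there is no reading), "vertical_fov" (degrees; the focal length in pixels is half the picture's height over the tangent of half this angle, whatever the lens; pixels are square), "cx", "cy" (the principal point, pixels), "rvec" (rotation vector, rad) and "tvec" (3), from world to camera coordinates, as OpenCV has them; the wrist camera has in their place "mount" (4x4, takes a point from camera to tool coordinates, whose origin is the TCP and whose axes are the tool frame's). Camera axes: x right, y down, z forward; pixel columns grow to the right and rows downward; lengths in mm; the calibration is good to about 2 mm. A picture is of the moment at which its call begins: read the wrist's pose just before it.
- env.job_done(): hands the job in, once; it reports no verdict.
Trained networks look in the newest picture that a camera, given by its name, has taken for a name from the list of things; names that differ only in an ending like _2 or _b are one class to them, and where a whole thing is asked for, a point or a joint stands for the part that bears it (a point fixed in the world has none). Each returns a list of dicts, best first, with "confidence" (0 to 1); they miss things now and then, are a little off and sometimes report something else, mostly with a low value. They report only what shows in the picture. A call takes as long as a camera call. They do not tell look-alikes from the thing itself.
- recognise(camera, name): "rect" ([left, top, width, height] as shares, 0 to 1, of the picture: columns of its width, rows of its height, round what is visible of it).
- outline_of(camera, name): "pixels" (384x512 bool, what is visible of it) and "rect" ([left, top, width, height] as shares, 0 to 1, of the picture: columns of its width, rows of its height, round what is visible of it).
- tip_of(camera, name): "xy" ([column, row] as shares, 0 to 1, of the picture: columns of its width, rows of its height: a listed point, or the origin of a listed thing).
The state is a dict: "t": time; "joint_positions": joint angles; "dq": joint speeds; "effort": joint torques, N m; "eef_pos": TCP position; "tool_rot": TCP orientation; "contact_force": force on the tool from outside, world axes, zero at the start; "torque": the same for the moment, N m; "finger_gap": opening from 0.0 (shut) to 1.0 (fully open).
Only numpy, scipy, OpenCV 4.12 (cv2) and the standard library are available. Lean on these libraries where they do the work, as an engineer would, in place of code of your own. Each camera call takes 0.05 s, during which the arm holds its last target.

### The job

With fingertip pushes alone, nothing pinched or lifted, slide the thin aluminium shim plate (not the thicker riser block) along the bench into line with the low bridge that carries the vacuum tube. Then push it lengthways, straight and flat without tipping it, into the slot under the bridge from the robot's side until its far end butts against the stop bar at the back. Let go of it there and leave everything else where it is.

Things in the scene. Friction and masses are not known exactly. Their poses are not given: they have to be found in the camera images.
- shim: Thin rectangular shim plate of bare aluminium, 130 (its x) x 96 (its y) x 14 mm (z), about 0.5 kg, loose and flat on the bench, with two small dark hole marks on its long centre line (either end may lead). Origin: centre of its underside. It starts to the left or right of the bridge's slot, turned up to 0.3 rad.
- bridge: Low aluminium bridge fixed to the bench, carrying a steel vacuum tube (along y, top 100 mm up, end flanges to y = +-92 mm). Origin: on the bench under the deck's middle; x runs through the slot away from the robot (turned up to 0.15 rad). Deck x -35 to 35 mm, underside 20, top 34 mm up. Slot y -55 to 55 mm between side walls 18 mm thick, 20 mm high, x -35 to 62 mm.
- stop (a point): Middle of the near face of the dark stop bar (16 mm high) that closes the slot's far end, on the bench at the bridge's x = 50, y = 0 mm; axes as the bridge's. With the shim plate home against it, the plate's origin is 65 mm before it (bridge x = -15 mm) and 45 mm of the plate stand out in front of the deck.
- riser: Thicker aluminium riser block, 100 (x) x 80 (y) x 34 mm, 0.7 kg, one large dark hole mark; too high for the slot, on the opposite side of the bench from the shim plate, to be left alone. Origin: centre of its underside.
- flange: Round steel blank flange, 70 mm across, 26 mm high, left of the bridge. Origin: centre of its underside. Leave alone.
- seal_ring: Flat steel ring, 60 mm outside, 12 mm high, on the left, beyond the flange. Origin: centre of its underside. Leave alone.
- jar: White plastic jar with black cap, 56 mm across, 72 mm high, right of the bridge. Origin: centre of its underside. Leave alone.
- wrench: Steel wrench 150 mm long lying crosswise to the far right, beside the jar. Its x runs along it; origin: underneath its middle. Leave alone.
- screwdriver: Screwdriver 180 mm long with black handle, lying far left. Its x runs along it; origin: underneath its middle. Leave alone.
- bolt_tray: Clear plastic tray of bolts, 110 x 80 x 32 mm, far right. Origin: centre of its underside. Leave alone.
Things that resemble listed ones, but are neither listed nor needed, are in the scene too. There is more than one size of the shim; the job needs the larger.

How it is judged:
By the outcome, as a careful person would: the job done as asked, in the order asked, and still so for the second after the job is handed in, with the robot touching nothing.
It also fails if it takes over 54 s, if anything falls off the work surface, if the arm or the gripper's body presses on something with over 40 N, if the wrist force passes 120 N, or if a joint passes its speed limit or range.

## Working session

There is one attempt and no reset: what is moved stays moved. The work goes in short steps, Python scripts to look and compute and a tool call to move; the robot and the scene stay as the last step left them, time stands still between calls to the robot, and variables do not carry over. Pictures are saved under pics/ and viewed, and the job is handed in when it is done.

Besides the shell and the picture viewer there is one more tool, called after "Emit:" as name(argument=value, ...), one argument or row to a line, values as JSON. servo_tool: Moves the arm, as the interface text tells. Its arguments: {"type":"object","properties":{"increments":{"type":"array"},"squeeze":{"type":"number"}},"required":["increments"]}

```bash
mkdir -p pics; ls; cat > h.py <<'E'
import numpy as np, cv2
from workcell import telemetry, viewer, env, recognise, outline_of, tip_of
def cam(n,save=None):
    c=viewer.camera(n); 
    if save: cv2.imwrite('pics/'+save+'.png',c['img'])
    return c
def f(c): return 192/np.tan(np.radians(c['vertical_fov'])/2)
def Rq(q): 
    from scipy.spatial.transform import Rotation as R
    return R.from_quat([q[1],q[2],q[3],q[0]]).as_matrix()
def pose(c,st=None):
    # returns Rcw (cam->world), origin
    if 'mount' in c:
        M=np.array(c['mount']);T=np.eye(4);T[:3,:3]=Rq(st['tool_rot']);T[:3,3]=st['eef_pos'];W=T@M
        return W[:3,:3],W[:3,3]
    R,_=cv2.Rodrigues(np.array(c['rvec'],float)); return R.T,-R.T@np.array(c['tvec'],float).ravel()
def onplane(c,uv,z,st=None):
    R,o=pose(c,st); uv=np.atleast_2d(uv).astype(float)
    d=np.c_[(uv[:,0]-c['cx'])/f(c),(uv[:,1]-c['cy'])/f(c),np.ones(len(uv))]@R.T
    return o+d*((z-o[2])/d[:,2])[:,None]
def cloud(c,st=None):
    R,o=pose(c,st); v,u=np.mgrid[:384,:512]; Z=c['range_z']
    P=np.stack([(u-c['cx'])/f(c)*Z,(v-c['cy'])/f(c)*Z,Z],-1)
    W=P@R.T+o; W[Z<=0]=np.nan; return W
E
python3 - <<'E'
from h import *
s=telemetry.get_state(); print(s)
for n in ['scene','top']:
    c=cam(n,n+'0'); print(n,c['vertical_fov'],c['cx'],c['cy'],pose(c))
    for k in ['shim','bridge','riser','stop']:
        for r in recognise(n,k) if k!='stop' else []: print(k,np.round(np.array(r['rect'])*[512,384,512,384]),r['confidence'])
        for r in tip_of(n,k): print('tip',k,np.array(r['xy'])*[512,384],r['confidence'],onplane(c,np.array(r['xy'])*[512,384],0))
E
```

```text
pics
{'t': 0.0, 'joint_positions': array([ 1.1425017 ,  0.4179726 , -0.01034871,  1.61417196,  0.00470506,
        1.11068712, -0.05300228]), 'dq': array([ 0.00106812,  0.00107324, -0.00068218,  0.00112246, -0.00139601,
       -0.00109896, -0.00026702]), 'effort': array([ 2.49969717e-04, -8.51274633e+01,  6.38482757e-01, -4.25991333e+01,
       -4.88573348e-02,  1.87402259e-02,  2.69537504e-04]), 'eef_pos': array([ 235.63853759, -578.48289948,  212.82685851]), 'tool_rot': array([-0.13550356, -0.69381153, -0.13633441,  0.69402974]), 'contact_force': array([-0.43412632,  0.15025031,  0.56999067]), 'torque': array([ 0.01151551, -0.01614209, -0.06174115]), 'finger_gap': 0.9995617181110672}
scene 49.76734001322886 258.32047226550657 195.67615143184682 (array([[-0.43969784,  0.63410051, -0.63606789],
       [ 0.89799516,  0.29741063, -0.32427089],
       [-0.01644698, -0.71376709, -0.70019   ]]), array([1328.60307067,  420.94647377,  942.12874564]))
shim [225. 151.  25.  15.] 0.79
shim [186. 167.  46.  34.] 0.68
tip shim [212.3776 184.704 ] 0.77 [[ 4.90984974e+02 -1.77825488e+02 -1.1368683
[... 819 characters left out ...]
0128 202.7904] 0.56 [[ 499.11866438 -182.56277956    0.        ]]
tip shim [149.0944 167.8848] 0.24 [[623.34272115 324.50786361   0.        ]]
bridge [219. 132.  67.  38.] 0.93
bridge [175. 141.  21.  21.] 0.46
tip bridge [250.7776 152.9856] 0.6 [[663.35208783   3.89529361   0.        ]]
tip bridge [184.6784 151.7952] 0.54 [[672.60415751 212.96735022   0.        ]]
tip bridge [184.7808 205.0176] 0.16 [[502.6233251  212.20624193   0.        ]]
riser [170. 186.  35.  39.] 0.83
riser [362. 147.  22.  43.] 0.52
riser [372. 188.  39.  41.] 0.46
tip riser [186.112  207.0144] 0.55 [[496.27748516 208.0751026    0.        ]]
tip stop [252.6208 137.5872] 0.81 [[713.7394109   -3.16980788   0.        ]]
```

```bash
python3 -c "
import cv2
a=cv2.imread('pics/scene0.png');cv2.imwrite('pics/s0.png',cv2.resize(a[120:320,130:400],None,fx=2.9,fy=2.9,interpolation=2))
a=cv2.imread('pics/top0.png');cv2.imwrite('pics/t0.png',cv2.resize(a[90:290,140:400],None,fx=3,fy=3,interpolation=2))"
```

```text
(no output)
```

View pics/s0.png

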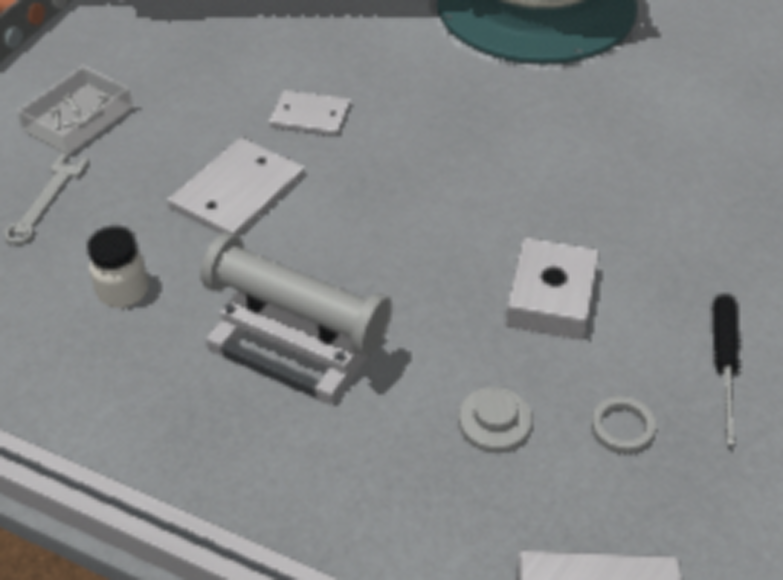

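View pics/t0.png

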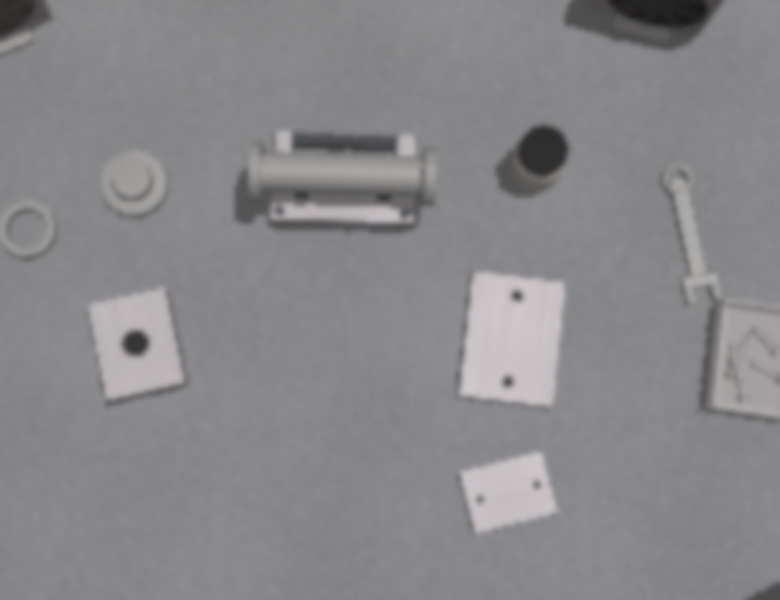

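```bash
python3 - <<'E'
from h import *
s=telemetry.get_state(); print(Rq(s['tool_rot']))
c=cam('wrist','w0'); print(c['vertical_fov'],np.array(c['mount']),pose(c,s))
c=cam('top')
g=c['img'].min(2)
for name,uv in [('shim',(312,203))]:
    m=(g>165).astype(np.uint8); print(g[203,300:320])
    n,l=cv2.connectedComponents(m); b=(l==l[uv[1],uv[0]]).astype(np.uint8)
    cs,_=cv2.findContours(b,0,1); k=max(cs,key=cv2.contourArea)[:,0,:]
    W=onplane(c,k,14)[:,:2].astype(np.float32); r=cv2.minAreaRect(W); print(r)
W=cloud(c); 
print(np.nanmedian(W[190:215,302:322,2]))
E
```

```text
[[-1.02616858e-04  3.77197711e-01 -9.26132753e-01]
 [ 1.26030412e-04 -9.26132746e-01 -3.77197722e-01]
 [-9.99999987e-01 -1.55427738e-04  4.74984498e-05]]
68.14987785705951 [[ 4.91119730e-04 -2.68984234e-01  9.63144455e-01 -1.70221677e+02]
 [ 9.99999670e-01 -4.91525394e-04 -6.47184486e-04  7.50147888e-01]
 [ 6.47492381e-04  9.63144455e-01  2.68983904e-01 -7.87918013e+01]
 [ 0.00000000e+00  0.00000000e+00  0.00000000e+00  1.00000000e+00]] (array([[ 3.76597873e-01, -8.92157425e-01, -2.49457755e-01],
       [-9.26376610e-01, -3.62874577e-01, -1.00739352e-01],
       [-6.46516654e-04,  2.69030055e-01, -9.63131565e-01]]), array([ 308.99438058, -549.77230518,  383.62059222]))
[196 194 194 194 196 195 195 194 194 195 196 197 197 197 196 195 196 196
 195 194]
((498.78668212890625, -176.13958740234375), (94.37026977539062, 128.5122528076172), 81.31680297851562)
14.024701595688839
```

View pics/w0.png

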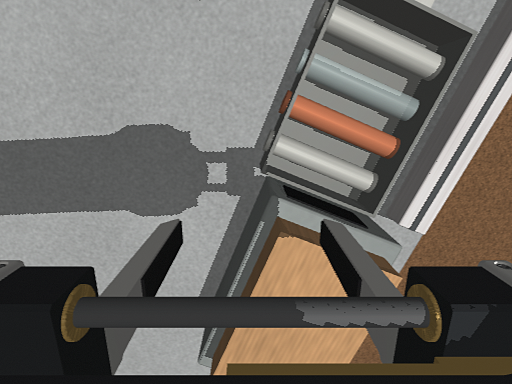

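Emit:
servo_tool(
  increments=[
    [-8.7, -34.5, -44.8, 0.386, 0, 0, 1],
    [-8.7, -34.5, -44.8, 0.386, 0, 0, 1],
    [-8.7, -34.5, -44.8, 0.386, 0, 0, 1],
    [-8.7, -34.5, -44.8, 0.386, 0, 0, 1],
    [-8.7, -34.5, -44.8, 0.386, 0, 0, 1],
    [-8.7, -34.5, -44.8, 0.386, 0, 0, 1],
    [-8.7, -34.5, -44.8, 0.386, 0, 0, 1],
    [-8.7, -34.5, -44.8, 0.386, 0, 0, 1],
    [-8.7, -34.5, -44.8, 0.386, 0, 0, 1],
    [-8.7, -34.5, -44.8, 0.386, 0, 0, 1],
    [-8.7, -34.5, -44.8, 0.386, 0, 0, 1],
    [-8.7, -34.5, -44.8, 0.386, 0, 0, 1],
    [-8.7, -34.5, -44.8, 0.386, 0, 0, 1],
    [-8.7, -34.5, -44.8, 0.386, 0, 0, 1],
  ],
)

```text
t: 2.65
eef_pos: [520.2, -91.1, 300.4]
tool_rot: [0.0, -0.707, 0.0, 0.707]
contact_force: [-0.5, -0.3, -0.2]
finger_gap: 0.998
```

```bash
python3 - <<'E'
from h import *
s=telemetry.get_state(); print(s['t'],s['eef_pos'],Rq(s['tool_rot']).round(3),s['joint_positions'].round(2))
c=cam('wrist','w1'); np.savez('w1.npz',W=cloud(c,s),img=c['img'])
for k in ['shim','bridge']:
    for r in recognise('wrist',k): print(k,np.round(np.array(r['rect'])*[512,384,512,384]),r['confidence'])
for k in ['shim','stop','bridge']:
    for r in tip_of('wrist',k): print(k,np.array(r['xy'])*[512,384],r['confidence'],onplane(c,np.array(r['xy'])*[512,384],0,s))
E
```

```text
2.65 [520.23646691 -91.10805537 300.41421426] [[-0.    -0.001 -1.   ]
 [-0.    -1.     0.001]
 [-1.     0.     0.   ]] [ 0.38  0.18 -0.3   1.73  0.06  1.23 -1.51]
shim [268. 134.  72.  86.] 0.79
shim [266. 236.  54.  45.] 0.64
bridge [105.  26. 153.  76.] 0.89
bridge [25. 33. 52. 52.] 0.68
shim [305.5104 173.9136] 0.96 [[ 498.5417565  -183.78059084    0.        ]]
shim [294.4    255.7824] 0.84 [[ 3.44985968e+02 -1.71141668e+02  5.68434189e-14]]
stop [197.3248  36.5952] 0.7 [[708.08316169 -11.58995482   0.        ]]
bridge [198.2976  72.9984] 0.58 [[657.52544137 -10.4608604    0.        ]]
```

View pics/w1.png

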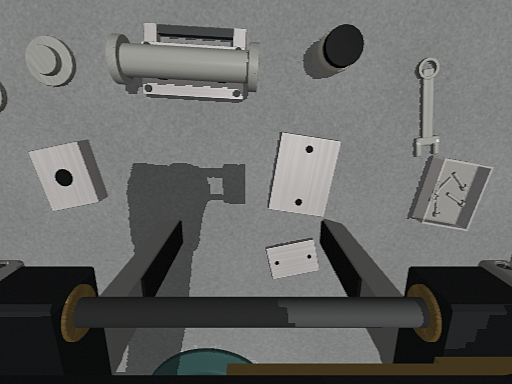

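```bash
cat >> h.py <<'E'
def rect(W,box,zl,zh):
    m=(W[...,2]>zl)&(W[...,2]<zh)&(W[...,0]>box[0])&(W[...,0]<box[1])&(W[...,1]>box[2])&(W[...,1]<box[3])
    P=W[m][:,:2]
    n,l,st,_=cv2.connectedComponentsWithStats(m.astype(np.uint8)); i=1+np.argmax(st[1:,4]); P=W[l==i][:,:2]
    return P,cv2.minAreaRect(P.astype(np.float32)),np.median(W[l==i][:,2])
def shimpose(r):
    (cx,cy),(w,h),a=r; a=np.radians(a)
    if h>w: a+=np.pi/2
    a=(a+np.pi/2)%np.pi-np.pi/2
    return cx,cy,a,w,h
E
python3 - <<'E'
from h import *
d=np.load('w1.npz');W=d['W']
P,r,z=rect(W,(400,600,-280,-90),8,20);print('shim',shimpose(r),z)
print('bench z',np.nanmedian(W[150:160,350:400,2]))
P,r,z=rect(W,(560,680,-120,120),28,40);print('deck',r,z,shimpose(r))
P,r,z=rect(W,(660,780,-120,120),11,25);print('back z11-25',r,z)
print(cv2.boxPoints(r))
P,r,z=rect(W,(660,780,-120,120),18,25);print('wall end',r,z)
P,r,z=rect(W,(660,780,-120,120),12.5,18);print('stop',r,z)
# tube
P,r,z=rect(W,(560,780,-150,150),75,110);print('tube',r,z,W[...,2][(W[...,0]>560)&(W[...,0]<780)&(abs(W[...,1])<150)].max())
cv2.imwrite('pics/crop.png',cv2.resize(d['img'][10:110,90:280],None,fx=4,fy=4,interpolation=2))
E
```

```text
shim (497.9576416015625, -177.2205810546875, np.float64(-0.1526546573702685), 96.27734375, 130.13360595703125) 12.88570736682641
bench z -1.1664211356487044
deck ((632.8211669921875, -6.211341857910156), (145.74951171875, 22.41731071472168), 86.84336853027344) 33.031488632939755 (632.8211669921875, -6.211341857910156, np.float64(1.5157027143761006), 145.74951171875, 22.41731071472168)
back z11-25 ((706.518798828125, -10.433311462402344), (146.0277099609375, 25.15979766845703), 86.46721649169922) 15.780391787600024
[[689.46375  -82.53325 ]
 [714.5757   -84.08359 ]
 [723.57385   61.666626]
 [698.4619    63.216965]]
wall end ((709.511474609375, 53.00640869140625), (18.180025100708008, 23.665096282958984), 89.87837219238281) 19.033484594640612
stop ((712.0967407226562, -10.127777099609375), (21.821510314941406, 113.63520812988281), 2.176887273788452) 14.98097576499373
tube ((660.2638549804688, -7.8237762451171875), (184.02175903320312, 57.781097412109375), 86.68171691894531) 87.29570236968937 101.17016943907049
```

View pics/crop.png

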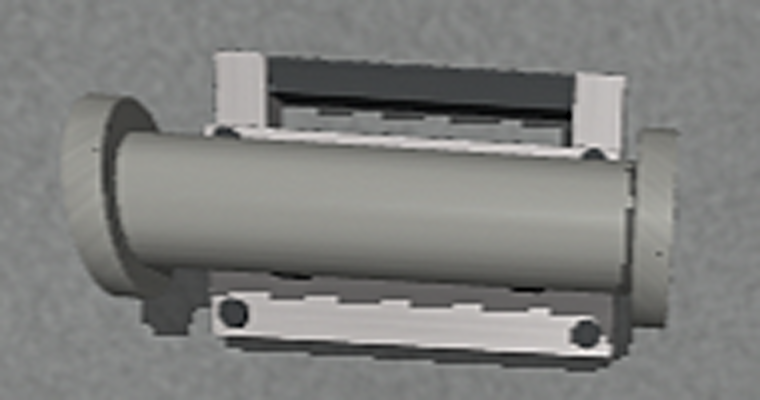

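Emit:
servo_tool(
  increments=[
    [17, 17, 3.5, -1.418, 0, 0, 1],
    [17, 17, 3.5, -1.418, 0, 0, 1],
    [17, 17, 3.5, -1.418, 0, 0, 1],
    [17, 17, 3.5, -1.418, 0, 0, 1],
    [17, 17, 3.5, -1.418, 0, 0, 1],
    [17, 17, 3.5, -1.418, 0, 0, 1],
    [17, 17, 3.5, -1.418, 0, 0, 1],
    [17, 17, 3.5, -1.418, 0, 0, 1],
    [17, 17, 3.5, -1.418, 0, 0, 1],
    [17, 17, 3.5, -1.418, 0, 0, 1],
    [17, 17, 3.5, -1.418, 0, 0, 1],
    [20, 17, 3.5, -1.418, 0, 0, 1],
    [23, 17, 3.5, -1.418, 0, 0, 1],
    [26, 17, 3.5, -1.418, 0, 0, 1],
    [28, 17, 3.5, -1.418, 0, 0, 1],
    [28.7, 17, 3.5, -1.418, 0, 0, 1],
    [28.7, 17, 3.5, -1.418, 0, 0, 1],
  ],
)

```text
t: 5.08
eef_pos: [485.8, -260.3, 13.7]
tool_rot: [0.461, 0.537, 0.461, -0.537]
contact_force: [-0.1, -0.0, -0.0]
finger_gap: 1.0
```

```bash
python3 - <<'E'
from h import *
s=telemetry.get_state(); R=Rq(s['tool_rot']); print(s['t'],s['eef_pos'],R.round(4),s['joint_positions'].round(2))
c=cam('wrist','w2'); 
W=cloud(c,s);P,r,z=rect(W,(400,600,-280,-90),8,20);print('shim',shimpose(r),z)
E
```

```text
5.075 [ 485.84270815 -260.30530686   13.65370413] [[-0.      0.9885 -0.1515]
 [ 0.     -0.1515 -0.9885]
 [-1.     -0.     -0.    ]] [ 0.72  0.59 -0.36  1.92  0.31  0.68  0.02]
shim (497.818115234375, -177.81130981445312, np.float64(-0.15117966560052842), 96.15777587890625, 130.38778686523438) 12.998009861851543
```

View pics/w2.png

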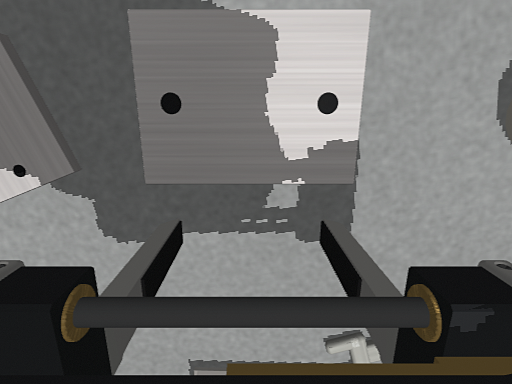

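Emit:
servo_tool(
  increments=[
    [0, 0, -0.8, 0, 0, 0, 1],
    [0, 0, -1.6, 0, 0, 0, 1],
    [0, -0.05, -2.2, 0, 0, 0, 1],
    [0, -0.06, -2.75, 0, 0, 0, 1],
    [0, -0.1, -3.4, -0.003, 0, 0, 1],
    [0, -0.15, -4.1, -0.007, 0, 0, 1],
    [0, -0.2, -4.9, -0.011, 0, 0, 1],
    [0, -0.25, -5.7, -0.015, 0, 0, 1],
    [0, -0.3, -6.5, -0.019, 0, 0, 1],
    [0, -0.35, -7.3, -0.023, 0, 0, 1],
    [0, -0.4, -8.1, -0.028, 0, 0, 1],
    [0, -0.45, -8.9, -0.032, 0, 0, 1],
    [0, -0.5, -9.7, -0.037, 0, 0, 1],
    [0, -0.55, -10.5, -0.041, 0, 0, 1],
    [0, -0.6, -11.2, -0.045, 0, 0, 1],
    [0, -0.64, -11.7, -0.047, 0, 0, 1],
    [0, -0.64, -11.7, -0.047, 0, 0, 1],
  ],
)

```text
t: 7.25
eef_pos: [497.0, -143.0, 13.4]
tool_rot: [0.473, 0.525, 0.473, -0.525]
contact_force: [-0.5, -0.1, -0.4]
finger_gap: 0.999
```

```bash
python3 - <<'E'
from h import *
s=telemetry.get_state(); R=Rq(s['tool_rot']); print(s['t'],s['eef_pos'],R.round(4),s['joint_positions'].round(2),s['contact_force'])
c=cam('wrist','w3'); 
W=cloud(c,s);P,r,z=rect(W,(400,600,-180,30),8,20);print('shim',shimpose(r),z)
E
```

```text
7.25 [ 496.99721546 -142.97618384   13.42036252] [[-2.000e-04  9.946e-01 -1.041e-01]
 [ 5.000e-04 -1.041e-01 -9.946e-01]
 [-1.000e+00 -2.000e-04 -4.000e-04]] [ 0.53  0.55 -0.38  2.01  0.33  0.65 -0.17] [-0.4854528  -0.09729486 -0.41493845]
shim (501.9479064941406, -94.72518920898438, np.float64(-0.1067842375966892), 113.2669906616211, 130.76858520507812) 12.978996494943871
```

View pics/w3.png

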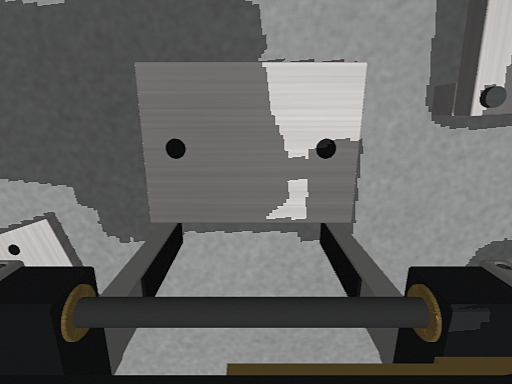

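Emit:
servo_tool(
  increments=[
    [0, -0.01, -0.7, -0.003, 0, 0, 1],
    [0, -0.02, -1.5, -0.008, 0, 0, 1],
    [0, -0.03, -2.3, -0.012, 0, 0, 1],
    [0, -0.05, -3.1, -0.016, 0, 0, 1],
    [0, -0.06, -3.9, -0.021, 0, 0, 1],
    [0, -0.07, -4.7, -0.025, 0, 0, 1],
    [0, -0.08, -5.5, -0.029, 0, 0, 1],
    [0, -0.1, -6.3, -0.033, 0, 0, 1],
    [0, -0.11, -7.1, -0.037, 0, 0, 1],
    [0, -0.12, -7.8, -0.041, 0, 0, 1],
    [0, -0.13, -8.3, -0.044, 0, 0, 1],
    [0, -0.13, -8.6, -0.046, 0, 0, 1],
    [0, -0.13, -8.7, -0.046, 0, 0, 1],
    [0, -0.13, -8.7, -0.046, 0, 0, 1],
  ],
)

```text
t: 9.05
eef_pos: [504.9, -57.0, 13.5]
tool_rot: [0.485, 0.515, 0.485, -0.515]
contact_force: [-0.1, -0.1, -0.9]
finger_gap: 0.999
```

```bash
python3 - <<'E'
from h import *
s=telemetry.get_state(); R=Rq(s['tool_rot']); print(s['t'],s['eef_pos'],R.round(4),s['joint_positions'].round(2),s['contact_force'])
c=cam('wrist','w4'); 
W=cloud(c,s);P,r,z=rect(W,(400,600,-100,80),8,20);print('shim',shimpose(r),z)
E
```

```text
9.05 [504.86881498 -57.01384403  13.45178925] [[-0.000e+00  9.983e-01 -5.900e-02]
 [ 2.000e-04 -5.900e-02 -9.983e-01]
 [-1.000e+00 -0.000e+00 -2.000e-04]] [ 0.38  0.54 -0.4   2.03  0.34  0.64 -0.3 ] [-0.14063723 -0.14117837 -0.90407384]
shim (508.08038330078125, -8.709857940673828, np.float64(-0.059298211147813085), 113.38148498535156, 130.51942443847656) 12.978000009340533
```

Emit:
servo_tool(
  increments=[
    [0, 0, 1, 0, 0, 0, 1],
    [0, 0, 2.5, 0, 0, 0, 1],
    [-3, 0, 3, 0, 0, 0, 1],
    [-8, 0, 3, 0, 0, 0, 1],
    [-14, -1, 1, 0.18, 0, 0, 0.65],
    [-20, -2, -1, 0.36, 0, 0, 0.65],
    [-25, -2.8, -3, 0.54, 0, 0, 0.65],
    [-28.7, -2.8, -5.5, 0.72, 0, 0, 0.65],
    [-28.7, -2.8, -5.5, 0.9, 0, 0, 0.65],
    [-28.7, -2.8, -5.5, 1.08, 0, 0, 0.65],
    [-28.7, -2.8, -5.5, 1.26, 0, 0, 0.65],
    [-28.7, -2.8, -5.5, 1.44, 0, 0, 0.65],
    [-28.7, -2.8, -5.5, 1.571, 0, 0, 0.65],
    [-28.7, -2.8, -5.5, 1.571, 0, 0, 0.65],
    [-28.7, -2.8, -5.5, 1.571, 0, 0, 0.65],
    [-28.7, -2.8, -5.5, 1.571, 0, 0, 0.65],
  ],
)

```text
t: 11.1
eef_pos: [480.1, -0.7, 300.4]
tool_rot: [0.02, -0.707, 0.02, 0.707]
contact_force: [0.6, 0.3, 0.4]
finger_gap: 0.647
```

```bash
cat > look.py <<'E'
import sys
from h import *
s=telemetry.get_state(); R=Rq(s['tool_rot']); print(s['t'],s['eef_pos'],R.round(4),s['joint_positions'].round(2),s['contact_force'])
c=cam('wrist',sys.argv[1]); W=cloud(c,s)
P,r,z=rect(W,(400,600,-100,100),8,18);q=shimpose(r);print('shim',np.round(q,3),z)
P,r,z=rect(W,(560,680,-120,120),28,40);print('deck',r,z)
a=np.radians(r[2]-90); e=np.array([np.cos(a),np.sin(a)]);n=np.array([-e[1],e[0]])
o=np.array(r[0])+e*(35-r[1][1]/2); print('bridge',o,a,'shim in bridge',(np.array(q[:2])-o)@e,(np.array(q[:2])-o)@n,q[2]-a)
E
python3 look.py w5
```

```text
11.1 [480.13897044  -0.71338714 300.4353606 ] [[-1.000e-04 -5.760e-02 -9.983e-01]
 [ 1.000e-04 -9.983e-01  5.760e-02]
 [-1.000e+00 -1.000e-04  1.000e-04]] [ 0.33  0.09 -0.42  1.84  0.04  1.22 -1.73] [0.63549333 0.28400694 0.43421264]
shim [ 5.08435e+02  8.59000e-01 -5.90000e-02  9.61760e+01  1.29159e+02] 12.948437837565137
deck ((634.4747924804688, -6.258018493652344), (145.99647521972656, 26.09162139892578), 86.73101043701172) 32.93748765944832
bridge [656.3932585  -7.5099272] -0.05705463108747607 shim in bridge -148.19490309613616 -0.08206831941111628 -0.0022323947837591743
```

View pics/w5.png

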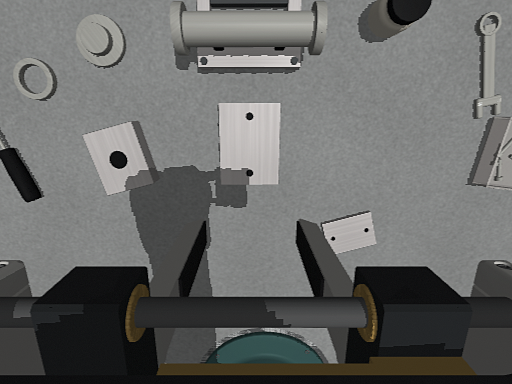

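Emit:
servo_tool(
  increments=[
    [4, -0.16, 4, 0, 0, 0, 0.65],
    [9, -0.32, 7.2, 0, 0, 0, 0.65],
    [14, -0.32, 7.2, 0, 0, 0, 0.65],
    [19, -0.32, 7.2, 0, 0, 0, 0.65],
    [23, -0.32, 7.2, 0, 0, 0, 0.65],
    [26, -0.32, 7.2, 0, 0, 0, 0.65],
    [28, -0.32, 7.2, 0, 0, 0, 0.65],
    [28.7, -0.32, 7.2, 0, 0, 0, 0.65],
    [28.7, -0.32, 7.2, 0, 0, 0, 0.65],
    [28.7, -0.32, 7.2, 0, 0, 0, 0.65],
  ],
)

```text
t: 12.4
eef_pos: [409.0, 7.0, 14.2]
tool_rot: [-0.021, 0.707, -0.021, -0.706]
contact_force: [1.1, 0.6, -0.1]
finger_gap: 0.648
```

```bash
python3 look.py w6
```

```text
12.4 [408.99993506   6.95982981  14.19901173] [[ 1.200e-03 -5.900e-02 -9.983e-01]
 [-1.000e-04 -9.983e-01  5.900e-02]
 [-1.000e+00 -0.000e+00 -1.200e-03]] [ 0.22  0.4  -0.35  2.26  0.28  0.51 -1.98] [ 1.06782288  0.63757132 -0.12412975]
shim [ 4.94572e+02  1.03700e+00 -6.20000e-02  9.64980e+01  1.01993e+02] 12.999507936257146Traceback (most recent call last):
  File "look.py", line 6, in <module>
    P,r,z=rect(W,(560,680,-120,120),28,40);print('deck',r,z)
          ~~~~^^^^^^^^^^^^^^^^^^^^^^^^^^^^
  File "h.py", line 28, in rect
    n,l,st,_=cv2.connectedComponentsWithStats(m.astype(np.uint8)); i=1+np.argmax(st[1:,4]); P=W[l==i][:,:2]
                                                                       ~~~~~~~~~^^^^^^^^^^
    return _wrapfunc(a, 'argmax', axis=axis, out=out, **kwds)
    return bound(*args, **kwds)
ValueError: attempt to get argmax of an empty sequence
```

View pics/w6.png

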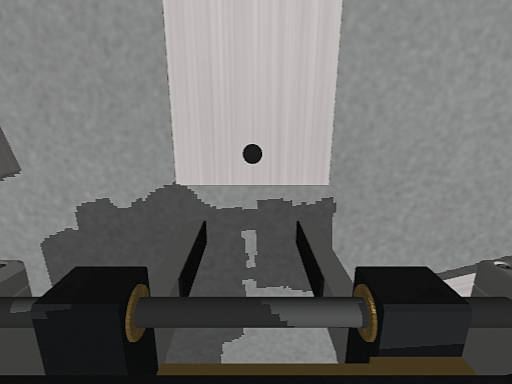

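Emit:
servo_tool(
  increments=[
    [0, 0, -0.7, 0, 0, 0, 0.65],
    [0, 0, -1.4, 0, 0, 0, 0.65],
    [0, 0, -2, 0, 0, 0, 0.65],
    [0, 0, -2.5, 0, 0, 0, 0.65],
    [0, 0, -3.1, 0, 0, 0, 0.65],
    [0, 0, -3.7, 0, 0, 0, 0.65],
    [0, 0, -4.3, 0, 0, 0, 0.65],
    [0, 0, -4.9, 0, 0, 0, 0.65],
    [0, 0, -5.5, 0, 0, 0, 0.65],
    [0, 0, -6, 0, 0, 0, 0.65],
    [0, 0, -6.4, 0, 0, 0, 0.65],
    [0, 0, -6.4, 0, 0, 0, 0.65],
  ],
)

```text
t: 13.95
eef_pos: [472.1, 3.1, 13.2]
tool_rot: [0.021, -0.706, 0.021, 0.707]
contact_force: [-2.6, 0.3, -1.4]
finger_gap: 0.649
```

```bash
sed -i 's/(400,600,-100,100),8,18/(400,640,-100,100),8,17/' look.py; python3 look.py w7 2>&1 | grep -v File
```

```text
13.95 [472.12605547   3.13119968  13.20113993] [[-1.000e-03 -5.920e-02 -9.982e-01]
 [ 0.000e+00 -9.982e-01  5.920e-02]
 [-1.000e+00  1.000e-04  1.000e-03]] [ 0.22  0.49 -0.34  2.11  0.29  0.59 -1.96] [-2.60598887  0.34615406 -1.43122605]
shim [ 5.36493e+02 -1.42600e+00 -6.10000e-02  9.64000e+01  1.43589e+02] 12.991408166409542
Traceback (most recent call last):
ValueError: attempt to get argmax of an empty sequence
```

View pics/w7.png

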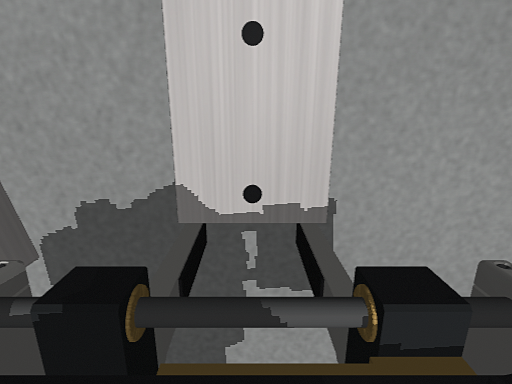

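Emit:
servo_tool(
  increments=[
    [0, 0, -0.5, 0, 0, 0, 0.65],
    [0, 0, -1.1, 0, 0, 0, 0.65],
    [0, 0, -1.7, 0, 0, 0, 0.65],
    [0, 0, -2.3, 0, 0, 0, 0.65],
    [0, 0, -2.9, 0, 0, 0, 0.65],
    [0, 0, -3.5, 0, 0, 0, 0.65],
    [0, 0, -4.1, 0, 0, 0, 0.65],
    [0, 0, -4.7, 0, 0, 0, 0.65],
    [0, 0, -5.3, 0, 0, 0, 0.65],
    [0, 0, -5.9, 0, 0, 0, 0.65],
    [0, 0, -6.5, 0, 0, 0, 0.65],
    [0, 0, -7.1, 0, 0, 0, 0.65],
    [0, 0, -7.6, 0, 0, 0, 0.65],
    [0, 0, -8.1, 0, 0, 0, 0.65],
    [0, 0, -8.5, 0, 0, 0, 0.65],
    [0, 0, -8.8, 0, 0, 0, 0.65],
    [0, 0, -8.8, 0, 0, 0, 0.65],
  ],
)

```text
t: 16.12
eef_pos: [560.7, -2.1, 13.5]
tool_rot: [-0.021, 0.707, -0.021, -0.707]
contact_force: [-0.1, -0.0, -0.1]
finger_gap: 0.654
```

```bash
python3 look.py w8 2>&1 | grep -v File; python3 -c "
from h import *
a=cam('scene')['img'];cv2.imwrite('pics/s8.png',cv2.resize(a[120:300,150:350],None,fx=3,fy=3,interpolation=2))"
```

```text
16.125 [560.69015138  -2.05741179  13.54569099] [[ 7.000e-04 -5.930e-02 -9.982e-01]
 [ 1.000e-04 -9.982e-01  5.930e-02]
 [-1.000e+00 -2.000e-04 -7.000e-04]] [ 0.21  0.6  -0.33  1.9   0.29  0.69 -1.92] [-0.09224696 -0.00417247 -0.08321467]
shim [586.724  -4.333   1.507  96.428  66.301] 12.990590492543703
deck ((631.332763671875, -6.5171051025390625), (146.26902770996094, 19.459524154663086), 86.8594741821289) 33.0421099075503
bridge [656.56505     -7.90153694] -0.05481251576573836 shim in bridge -69.93170878617254 -0.2633701201804051 1.5614214671255995
```

View pics/w8.png

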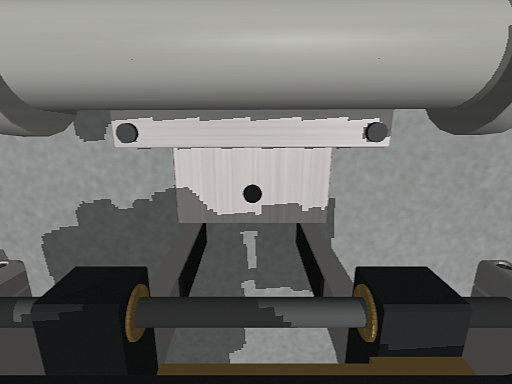

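View pics/s8.png

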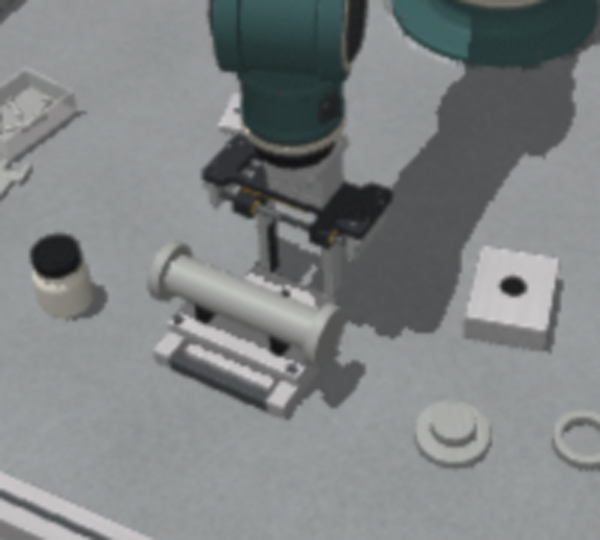

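Emit:
servo_tool(
  increments=[
    [0, 0, -0.2, 0, 0, 0, 0.65],
    [0, 0, -0.35, 0, 0, 0, 0.65],
    [0, 0, -0.5, 0, 0, 0, 0.65],
    [0, 0, -0.6, 0, 0, 0, 0.65],
    [0, 0, -0.65, 0, 0, 0, 0.65],
    [0, 0, -0.7, 0, 0, 0, 0.65],
  ],
)

```text
t: 16.98
eef_pos: [566.4, -2.4, 13.5]
tool_rot: [0.021, -0.706, 0.021, 0.707]
contact_force: [-8.0, 0.1, 6.4]
finger_gap: 0.652
```

Emit:
servo_tool(
  increments=[
    [0, 0, -0.05, 0, 0, 0, 0.65],
    [0, 0, -0.1, 0, 0, 0, 0.65],
    [0, 0, -0.1, 0, 0, 0, 0.65],
  ],
)

```text
t: 17.35
eef_pos: [566.7, -2.4, 13.4]
tool_rot: [0.021, -0.706, 0.021, 0.708]
contact_force: [-11.2, 0.9, 9.7]
finger_gap: 0.654
```

```bash
python3 look.py w9 2>&1 | grep -v File
```

```text
17.35 [566.73607492  -2.38918304  13.35011519] [[-2.900e-03 -5.900e-02 -9.983e-01]
 [-3.000e-04 -9.983e-01  5.900e-02]
 [-1.000e+00  4.000e-04  2.900e-03]] [ 0.21  0.61 -0.33  1.88  0.29  0.7  -1.92] [-11.22431657   0.92905042   9.70037028]
shim [589.29   -4.569   1.514  96.253  58.942] 12.998965428070704
deck ((630.3778076171875, -6.5775909423828125), (146.04795837402344, 17.358606338500977), 86.81739807128906) 33.03133409096583
bridge [656.65790921  -8.03887187] -0.05554688243632771 shim in bridge -67.45699166149795 -0.2753277723493075 1.5690551520742027
```

View pics/w9.png

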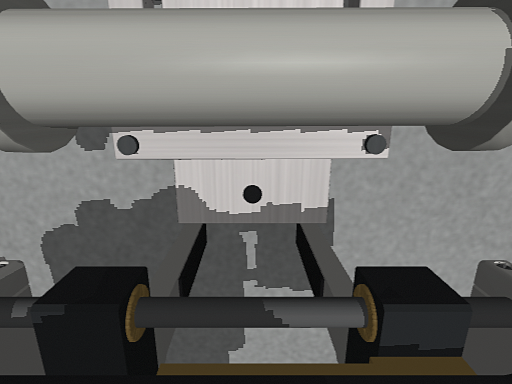

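Emit:
servo_tool(
  increments=[
    [0, 0, 0.2, 0, 0, 0, 0.65],
    [0, 0, 0.8, 0, 0, 0, 0.65],
    [0, 0, 2, 0, 0, 0, 0.65],
    [0, 0, 4, 0, 0, 0, 0.65],
    [-5, 0, 6, 0, 0, 0, 0.65],
    [-10, 0, 7, 0, 0, 0, 0.65],
    [-15, 0, 7, 0, 0, 0, 0.65],
    [-20, 0, 6, 0, 0, 0, 0.65],
    [-25, 0, 6, 0, 0, 0, 0.65],
    [-28, 0, 6, 0, 0, 0, 0.65],
    [-28, 0, 6, 0, 0, 0, 0.65],
    [-28, 0, 6, 0, 0, 0, 0.65],
  ],
)

```text
t: 18.9
eef_pos: [507.7, 1.0, 292.6]
tool_rot: [0.021, -0.706, 0.021, 0.707]
contact_force: [-0.0, 0.4, -0.1]
finger_gap: 0.65
```

```bash
python3 look.py w10 2>&1 | grep -v File; python3 -c "
from h import *
a=cv2.imread('pics/w10.png');cv2.imwrite('pics/w10b.png',cv2.resize(a[:220,130:390],None,fx=2.7,fy=2.7,interpolation=2))
a=cam('scene')['img'];cv2.imwrite('pics/s10.png',cv2.resize(a[200:290,180:300],None,fx=6,fy=6,interpolation=2))"
```

```text
18.9 [507.65031978   0.98029801 292.60381849] [[-9.000e-04 -5.920e-02 -9.982e-01]
 [-2.000e-04 -9.982e-01  5.920e-02]
 [-1.000e+00  3.000e-04  9.000e-04]] [ 0.33  0.16 -0.44  1.79  0.07  1.21 -1.76] [-0.01889263  0.43629262 -0.07060449]
shim [599.383  -4.668   1.526  95.531  44.883] 12.948343883222037
deck ((633.467529296875, -6.223976135253906), (145.84140014648438, 22.876174926757812), 86.61833953857422) 33.04899553218445
bridge [656.98841489  -7.6138191 ] -0.05902110923639058 shim in bridge -57.67842621351958 -0.4576920312330849 1.5851683419336182
```

View pics/w10b.png

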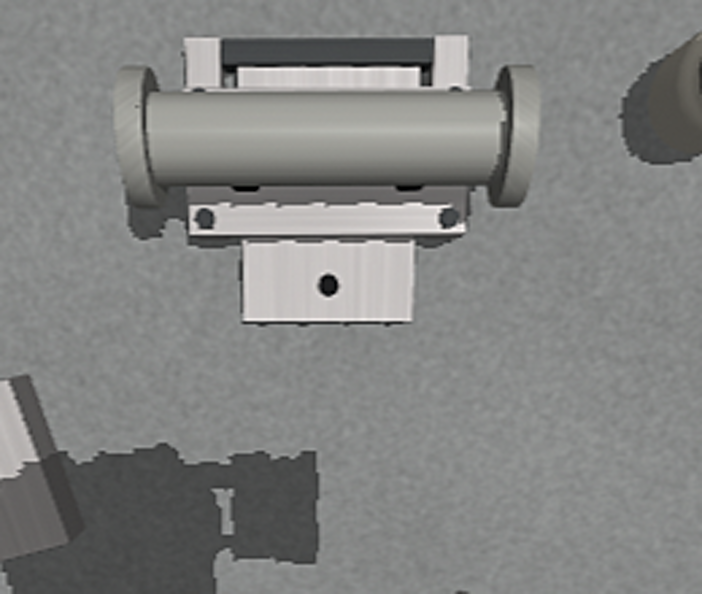

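View pics/s10.png

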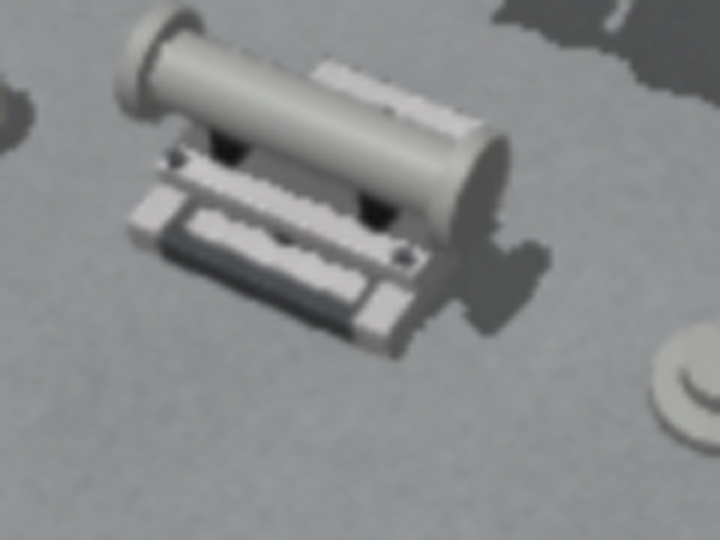

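```bash
python3 -c "
from h import *
print(env.job_done())"
```

```text
the job is handed in; nothing more can be done
None
```

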